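Pulse the counter grinder: set its speed, seat the bayonet lid and hold it half-way

TASK

Get the canteen grinder going in pulse: first slide its speed slider to the long mark. Then take the lid from the tray, put it fully home in the grinder's mouth with its lugs through the slots, and twist it clockwise against the spring to the half-way mark (two ribs, about 40 degrees), well before the lock clicks, which must not happen. Finish while still gripping the lid and holding it there, seated and turned; leave the bowl, cup and jar where they stand.

Things in the scene. Friction and masses are not known exactly. Their poses are not given: they have to be found in the camera images.
- grinder_mouth (a point): Centre of the grinder's round mouth (hole 76 mm across) on its rim top, 110 mm above the counter; the fixed aluminium column is 132 mm across. z up; x points from the control deck to the mouth, along the two like bayonet slots (at +x and -x, 20 mm wide). Rib marks on the rim both sides, clockwise from above: one rib 0 deg (slot), two ribs 40 deg (half-way), dot 80 deg (lock).
- drive_ring (a joint): Sprung ring in the mouth that takes the lid's lugs, rad, 0 at the slots, grows clockwise from above, never below 0. The lid turns about 6 degrees freely before it, then feels 0.07 to 0.15 N m, and is turned back if let go. From about 53 degrees of lid turn sprung pins resist more; at about 72 to 80 degrees they click behind the lugs: locked.
- lid_grip (a point): Loose white lid, about 150 g, upright in the tray. Point on its axis, in its grip bar, 48 mm above its underside, 20 mm below its top; z up, x along the bar. Bar 60 mm long (x), 16 mm wide (y), 44 mm tall, on a cap 110 mm across, 8 mm thick. A half turn gives the same lid. It enters with the bar along the mouth's x; fully home (cap on rim) this point is 32 mm above grinder_mouth.
- lid_foot (a point): Centre of the lid's underside, same axes as its grip: foot of the round plug, 72 mm across and 16 mm deep below the cap, with two lugs in line with the bar at +x and -x (reaching 44 mm from the axis, 12 mm wide, 8 mm tall). A thin black pointer rib on the cap at each end of the bar shows the lugs' direction. Twisted in the mouth, it can rise only 2 mm.
- speed (a joint): Position of the grinder's speed slider in m: 0 at the end of its track on the -y side of the grinder, 0.100 at the +y end. Friction 1.5 N; it stays where it is left. Five marks beside the track at 0, 25, 50, 75 and 100 mm; the long one (24 mm, the others 10 mm) is at 0.075.
- speed_top (a point): Centre of the top of the slider's black grip, on the grinder's low deck in front of the mouth. The grip is 28 mm along the grinder's x, 20 mm along y (the way it slides, to +y as the value grows), 40 mm tall, its top 84 mm above the counter; the track under it is 40 mm wide, its surface 40 mm below this point. Axes as the grinder's mouth.
- tray: Grey fixed tray, 180 x 180 mm, walls 16 mm high, floor 5 mm thick; the lid stands in it. Origin at the centre of its underside.
- bowl: White bowl, 120 mm across, 55 mm tall, bystander; origin at the centre of its underside.
- cup: White handleless cup, 72 mm across, 85 mm tall, bystander; origin at the centre of its underside.
- jar: Amber jar, 64 mm across, 100 mm tall, bystander; origin at the centre of its underside.
There are look-alikes about, which are no part of the job. Leave any pink look-alike of the part that bears lid_grip alone.

How it is judged:
By the outcome, as a careful person would: the job done as asked, in the order asked, and still so for the second after the job is handed in, while the arm keeps its last pose, push and grip.
It also fails if it takes over 58 s, if anything falls off the work surface, if the arm or the gripper's body presses on something with over 40 N, if the wrist force passes 120 N, or if a joint passes its speed limit or range.

ROBOT

A 6-joint arm with a two-finger parallel gripper is mounted at the origin on the work surface. World frame = base frame: x ahead of the robot, y to its left, z up, the work surface at z = 0. Lengths are in m, angles in degrees, forces in N, time in s.
With the tool pointing down it reaches from about 0.4 to 0.825 m from the base axis. Payload 7 kg.
Tool frame: the origin (TCP) lies at the centre of the arm's flange, where the gripper is bolted on; the fingertips stand 178 mm ahead of it and the grasp point (between the pads) lies ahead of it (ctrl.grip_depth is the z of the grasp point in the tool frame, in m); z points along the fingers, x is the direction in which the jaws open and shut, and the axes are right-handed (so a half turn about z gives the same grasp; the last joint's range is limited). The gripper opens to 88 mm and grips with 3 to 60 N. Pads are 19 mm wide; open, the fingers measure 130 mm over their backs; the gripper's body (78 mm by 193 mm) begins 47 mm behind the grasp point.
Start: joints at [-60.155, 20.546, 0.682, 0, -70.136, -16.507], TCP at [0.156, -0.657, 0.405] pointing down, gripper open.
Joint ranges: [-176.03, 176.03], [-82.01, 121.73], [-58.28, 71.71], [-173.87, 95.51], [-174.79, -0.11], [-173.66, 173.66]. Speed limits (degrees/s): [136.94, 136.94, 172.46, 180, 180, 180].

INTERFACE

Orientations are given as [roll, pitch, yaw] about the fixed x, y, z axes, in that order (R = Rz(yaw) Ry(pitch) Rx(roll)).
In Python, from plant import ctrl gives the robot as it stands.
- The arm moves only by the tool carry_out, never from a script. Its arguments are lists of equal length, an entry for each row: "linear": the shift along the tool's x, y, z in cm, a list of three; "twist": the turn about the tool's z in degrees. In form: {"linear": [[tx, ty, tz], ...], "twist": [twist, ...]}. A call has 1 to 12 rows; each row is the pose to reach, as a shift and turn from the pose measured when the call began, along the tool's axes at that moment; what a row does not reach only later rows make up. A row lasts 1/12 s, in which the tool goes at most 41.7 mm and 7.16 degrees, less where a joint would pass 70% of its speed; a pose out of reach is approached as far as the arm can. A call with a gripper value outside its range is refused whole. "fingers" is the gripper's target within -1 to 1 (fully open at 1, half-way at 0, shut at -1), set as the call begins (left out, the last holds). The fingers move at their own pace and stop on an object; the grip force is fixed at half the most. Time passes only in rows, so rows that repeat a pose let the fingers close. It gives the time, the measured TCP pose, the force and the opening at its end, in the units of the state.
- ctrl.get_obs(): the state, without advancing time (a new reading comes with each control period).
- ctrl.snapshot(name): name is "scene" or "top" or "wrist"; returns the picture (384x512x3 uint8, blue, green, red); there is no depth.
- ctrl.camera_params(name): a dict with "fovy" (degrees; the focal length in pixels is half the picture's height over the tangent of half this angle, whatever the lens; pixels are square), "cx", "cy" (the principal point, pixels), "eye" and "rotation" of the camera in the world; the wrist camera has in their place "T_tool_cam" (4x4, takes a point from camera to tool coordinates, whose origin is the TCP and whose axes are the tool frame's). Camera axes: x right, y down, z forward; pixel columns grow to the right and rows downward; lengths in m; the calibration is good to about 2 mm. A picture is of the moment at which its call begins: read the wrist's pose just before it. camera_params takes no time and is no camera call.
- ctrl.close_job(): hands the job in, once; it reports no verdict.
The state is a dict: "clock": time; "joint_pos": joint angles; "qvel": joint speeds; "tau": joint torques, N m; "tool_pos": TCP position; "orientation": TCP orientation; "force": force on the tool from outside, world axes, zero at the start; "moment": the same for the moment, N m; "opening": finger opening in m.
Only numpy, scipy, OpenCV 4.12 (cv2) and the standard library are available. Lean on these libraries where they do the work, as an engineer would, in place of code of your own. Each camera call takes 0.05 s, during which the arm holds its last target.

## Working session

There is one attempt and no reset: what is moved stays moved. The work goes in short steps, Python scripts to look and compute and a tool call to move; the robot and the scene stay as the last step left them, time stands still between calls to the robot, and variables do not carry over. Pictures are saved under pics/ and viewed, and the job is handed in when it is done.

Besides the shell and the picture viewer there is one more tool, called after ">>>" as name(argument=value, ...) on one line, values as JSON. carry_out: Moves the arm, as the interface text tells. Its arguments: {"type":"object","properties":{"linear":{"type":"array","items":{"type":"array","items":{"type":"number"}}},"twist":{"type":"array","items":{"type":"number"}},"fingers":{"type":"number"}},"required":["linear","twist"]}

```bash
ls; mkdir -p pics; python3 - <<'E'
from plant import ctrl
import cv2
print(ctrl.get_obs(), ctrl.grip_depth)
for n in ["scene","top","wrist"]:
    print(n,ctrl.camera_params(n))
    cv2.imwrite(f"pics/{n}0.png",ctrl.snapshot(n))
E
```

```text
pics
{'clock': 0.0, 'joint_pos': array([-6.01539344e+01,  2.05909995e+01,  6.32057232e-01, -2.02103132e-02,
       -7.01372473e+01, -1.65067445e+01]), 'qvel': array([ 0.00172784,  0.0110609 , -0.02305693,  0.02984038, -0.10570827,
       -0.02388985]), 'tau': array([ 1.81842082e-03, -5.82716811e+01,  2.93071175e+01,  6.99735090e+00,
        6.83311999e-03, -1.44059295e-04]), 'tool_pos': array([ 0.15567819, -0.65658487,  0.40371404]), 'orientation': array([-1.79990883e+02, -9.76237407e-02,  1.03332431e+02]), 'force': array([-0.2133188 , -0.27757347, -0.09114244]), 'moment': array([-0.01859665, -0.01966736,  0.00634706]), 'opening': 0.08791443102230047} 0.1593
scene {'fovy': 47.37779590571797, 'cx': 251.77927222106217, 'cy': 194.98418131117475, 'eye': array([ 1.38768376, -0.02265228,  1.15896736]), 'rotation': array([-1.44087033e+02, -6.34451433e-02,  8.76220529e+01])}
top {'fovy': 50.25261897779282, 'cx': 258.88541985763516, 'cy': 184.0276004847622, 'eye': array([ 0.42548524, -0.01187039,  1.40402919]), 'rotation': array([-171.92525877,    0.57169175,  -90.56682944])}
wrist {'fovy': 63.24641329348405, 'cx': 256.1541131704596, 'cy': 192.81021170108792, 'T_tool_cam': array([[ 9.99999705e-01,  4.93331777e-05,  7.66436770e-04,
        -1.96227118e-04],
       [-2.43382576e-04,  9.66857361e-01,  2.55317028e-01,
        -6.96146458e-02],
       [-7.28439432e-04, -2.55317140e-01,  9.66857087e-01,
         1.98096154e-02],
       [ 0.00000000e+00,  0.00000000e+00,  0.00000000e+00,
         1.00000000e+00]])}
```

View pics/scene0.png

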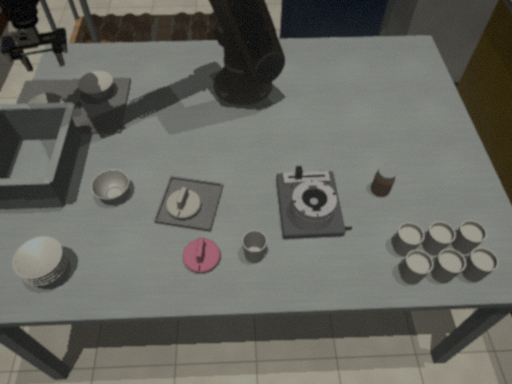

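View pics/top0.png

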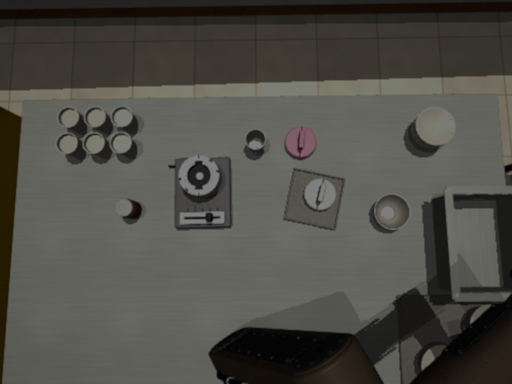

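View pics/wrist0.png

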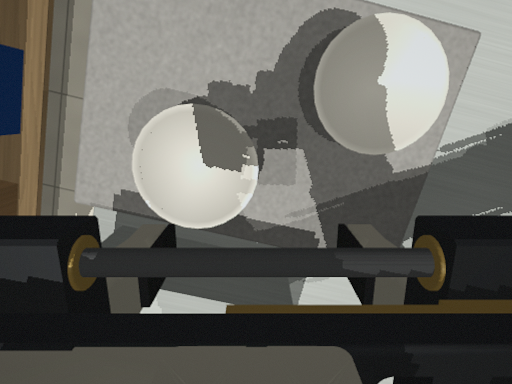

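The top view shows the grinder at about (200,190), the tray with its lid at (320,195), and the pink look-alike at (300,142). I'll enlarge it.

```bash
cat > h.py <<'E'
import numpy as np, cv2
from scipy.spatial.transform import Rotation as R
from plant import ctrl
def cam(n,obs=None):
    p=ctrl.camera_params(n)
    f=192/np.tan(np.radians(p['fovy']/2)); K=np.array([[f,0,p['cx']],[0,f,p['cy']],[0,0,1]])
    if n=='wrist':
        T=np.eye(4);T[:3,:3]=R.from_euler('xyz',obs['orientation'],degrees=True).as_matrix();T[:3,3]=obs['tool_pos']
        T=T@p['T_tool_cam']; return K,T[:3,:3],T[:3,3]
    return K,R.from_euler('xyz',p['rotation'],degrees=True).as_matrix(),np.array(p['eye'])
def back(n,uv,z,obs=None):
    K,Rm,e=cam(n,obs); d=Rm@np.linalg.solve(K,[*uv,1]); return e+d*(z-e[2])/d[2]
def proj(n,P,obs=None):
    K,Rm,e=cam(n,obs); c=K@(Rm.T@(np.array(P)-e)); return c[:2]/c[2]
def crop(src,dst,u0,v0,u1,v1,s):
    im=cv2.imread(src)[v0:v1,u0:u1]; im=cv2.resize(im,None,fx=s,fy=s,interpolation=cv2.INTER_CUBIC)
    im=np.clip(255*(im/255.)**0.6,0,255).astype('uint8'); cv2.imwrite(dst,im)
E
python3 - <<'E'
from h import *
crop('pics/top0.png','pics/t_g.png',160,140,250,240,6)
crop('pics/top0.png','pics/t_l.png',270,110,360,240,5)
crop('pics/scene0.png','pics/s_g.png',265,155,365,245,7)
crop('pics/scene0.png','pics/s_l.png',145,165,235,280,5)
for n,uv,z in [('top',(200,176),.11),('scene',(316,201),.11),('top',(320,195),.02),('scene',(184,203),.02)]: print(n,back(n,uv,z))
E
```

```text
top [0.6373291  0.18776806 0.11      ]
scene [0.65810911 0.19719983 0.11      ]
top [ 0.58198676 -0.20721843  0.02      ]
scene [ 0.58618807 -0.20320465  0.02      ]
```

View pics/t_g.png

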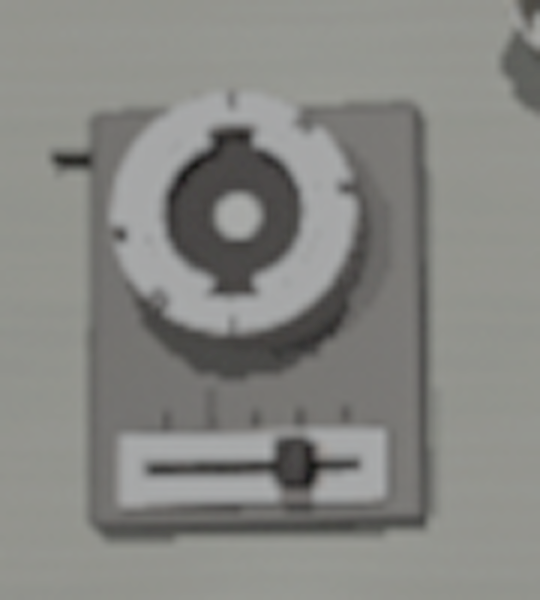

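View pics/t_l.png

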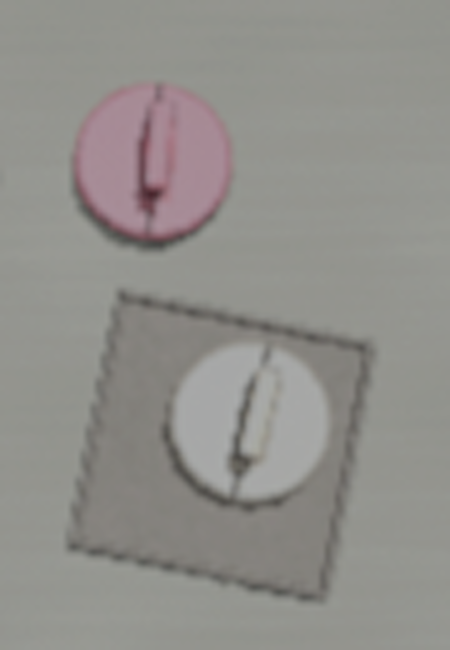

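View pics/s_g.png

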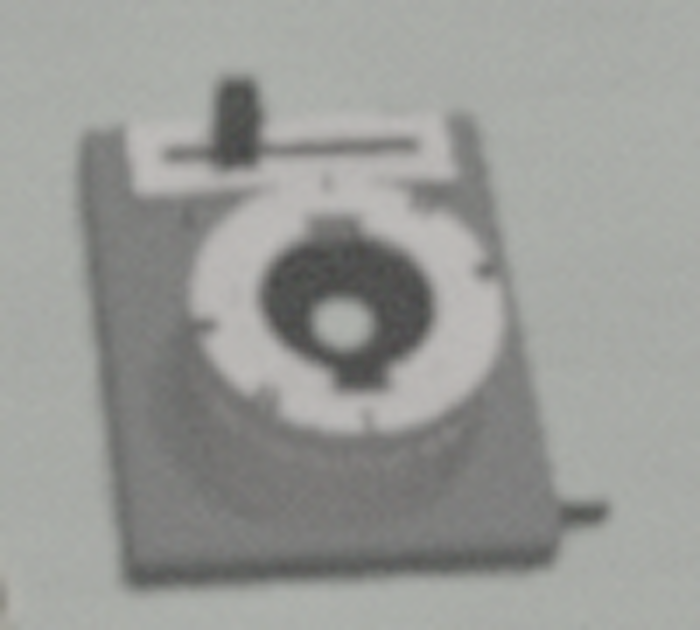

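View pics/s_l.png

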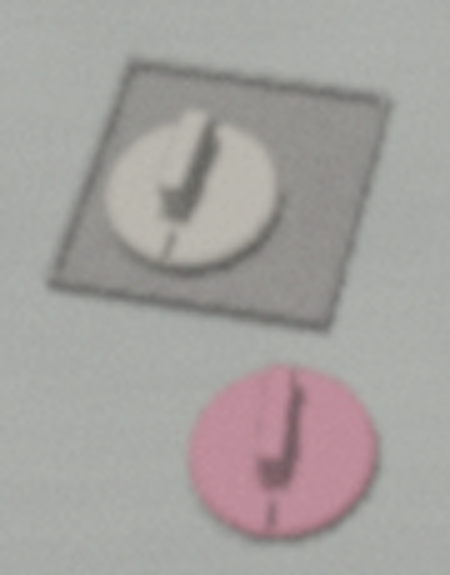

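>>> carry_out(linear=[[1,1.3,0],[3,3.8,0],[6,7.5,0],[9,11.3,0],[12,15,0],[15,18.9,0],[18,22.7,0],[21,26.4,0],[24,30.2,0],[27,34,0],[30,37.8,0],[32.5,40.9,0]], twist=[1,2,3,4,5,6,8,9,10,11,12,13.3], fingers=1)

```text
clock: 1.15
tool_pos: [0.444, -0.2893, 0.4044]
orientation: [-180.0, -0.1, 90.0]
force: [1.2, -0.8, -1.2]
opening: 0.0877
```

>>> carry_out(linear=[[1,2,0],[1,2,0]], twist=[0,0])

```text
clock: 1.32
tool_pos: [0.4671, -0.2766, 0.4044]
orientation: [180.0, -0.1, 90.2]
force: [-0.0, -0.0, 1.4]
opening: 0.0875
```

```bash
python3 - <<'E'
from h import *
o=ctrl.get_obs();print(o)
cv2.imwrite("pics/w1.png",ctrl.snapshot("wrist"))
np.save('o1.npy',o,allow_pickle=True)
E
```

```text
{'clock': 1.3167, 'joint_pos': array([-9.96788685e+00,  8.12137391e+00, -1.60509535e+01, -7.66684519e-02,
       -6.57938428e+01, -7.97826220e+01]), 'qvel': array([-3.19014208e+00, -8.32474505e-01, -1.80071327e+00, -1.44892183e-03,
       -5.44711231e-01,  3.60928937e+00]), 'tau': array([  1.82663932, -40.35419941,  28.34252179,   6.54232889,
        -0.14600636,  -0.75212594]), 'tool_pos': array([ 0.46712685, -0.27658881,  0.40435554]), 'orientation': array([ 1.79954318e+02, -6.28393575e-02,  9.02181012e+01]), 'force': array([-0.01258505, -0.02879819,  1.42272523]), 'moment': array([-0.14806114, -0.06959235,  0.01247323]), 'opening': 0.08745519662306983}
```

View pics/w1.png

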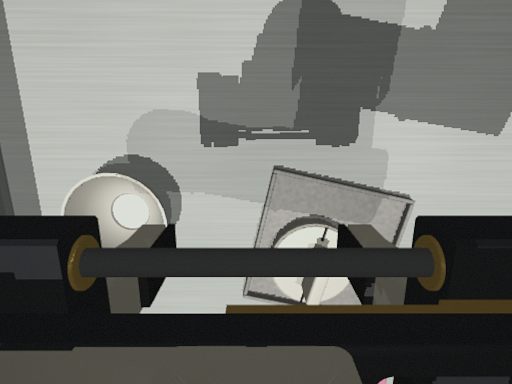

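The lid is mostly hidden behind the gripper (col 320, row 262), because image up is world -x here. I'll move further in +x.

>>> carry_out(linear=[[1,2,0],[2,5,0],[3,8,0],[4,11,0],[5,14,0],[6,17,0],[7,19,0],[7.7,20.3,0],[7.7,20.3,0],[7.7,20.3,0]], twist=[0,0,0,0,0,0,0,0,0,0])

```text
clock: 2.2
tool_pos: [0.6683, -0.2004, 0.4031]
orientation: [-179.9, -0.1, 90.2]
force: [-0.9, 0.3, 0.3]
opening: 0.087
```

```bash
python3 - <<'E'
from h import *
o=ctrl.get_obs();print(o['tool_pos'],o['orientation'],o['joint_pos'])
cv2.imwrite("pics/w2.png",ctrl.snapshot("wrist"))
np.save('o2.npy',o,allow_pickle=True)
E
```

```text
[ 0.66834915 -0.20039561  0.40305752] [-1.79875304e+02 -8.58872894e-02  9.01858453e+01] [-7.60481219e-01  2.27759088e+01  3.87008994e+00 -8.85288985e-02
 -7.12203000e+01 -8.90249876e+01]
```

View pics/w2.png

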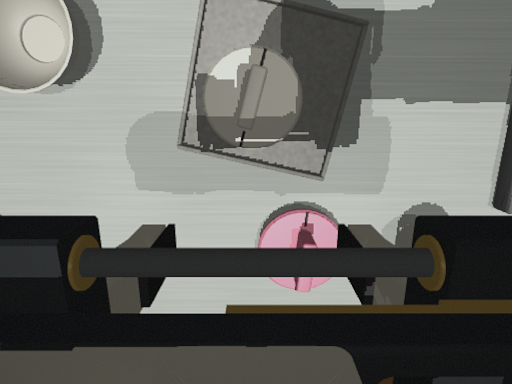

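>>> carry_out(linear=[[1,0,0],[4,0,0],[7.5,0,0],[11,0,0],[14.5,0,0],[18,0,0],[21.5,0,0],[25,0,0],[28.5,0,0],[32,0,0],[35.5,0,0],[38,0,0]], twist=[0,0,0,0,0,0,0,0,0,0,0,0])

```text
clock: 3.25
tool_pos: [0.6657, 0.1813, 0.4048]
orientation: [-179.9, -0.1, 90.2]
force: [0.6, 0.1, 0.3]
opening: 0.0878
```

>>> carry_out(linear=[[0.8,0,0],[0.8,0,0],[0.8,0,0]], twist=[0,0,0])

```text
clock: 3.5
tool_pos: [0.665, 0.1891, 0.4051]
orientation: [-179.9, -0.1, 90.2]
force: [-0.2, -0.1, -0.1]
opening: 0.0876
```

```bash
python3 - <<'E'
from h import *
o=ctrl.get_obs();print(o['tool_pos'],o['orientation'],o['joint_pos'])
cv2.imwrite("pics/w3.png",ctrl.snapshot("wrist"))
np.save('o3.npy',o,allow_pickle=True)
E
```

```text
[0.66501651 0.18911653 0.40514762] [-1.79949875e+02 -1.27039391e-01  9.02185561e+01] [  31.94007232   22.07122519    3.09190934   -0.14216459  -70.99657889
 -121.6751966 ]
```

View pics/w3.png

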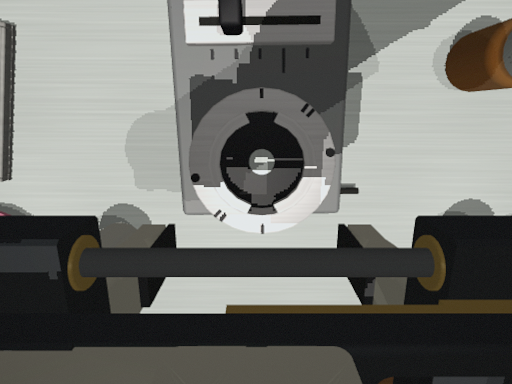

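The wrist view shows the mouth at (262,161), ribs at (262,93) and (262,229), and the long mark at col 284. The slider is at col 231, so about 0.02. Next, enlarged crops.

```bash
python3 - <<'E'
from h import *
crop('pics/w3.png','pics/c3a.png',170,80,350,240,4.4)
crop('pics/w3.png','pics/c3b.png',180,0,340,80,5)
crop('pics/w2.png','pics/c2.png',170,0,380,190,3.8)
E
```

```text
(no output)
```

View pics/c3a.png

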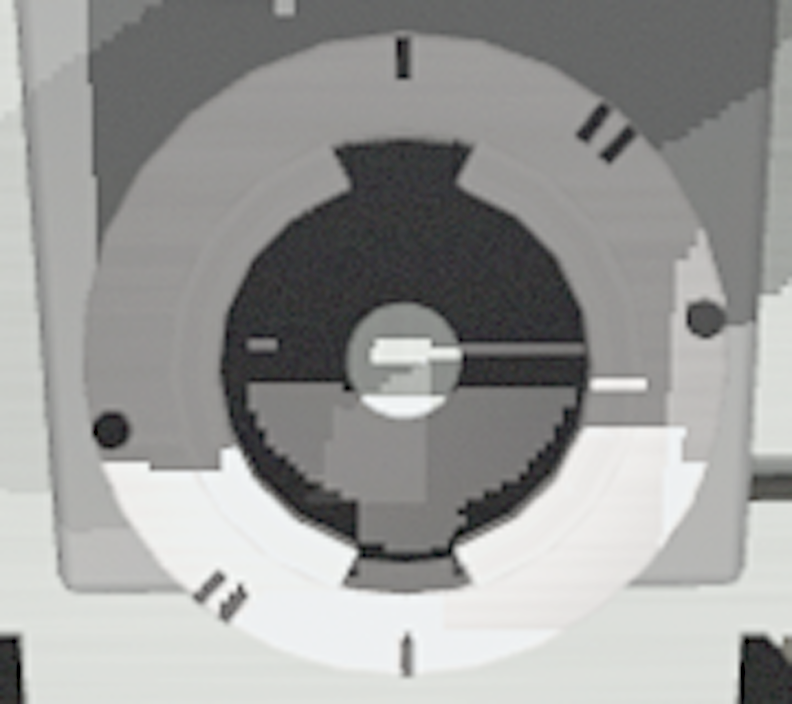

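View pics/c3b.png

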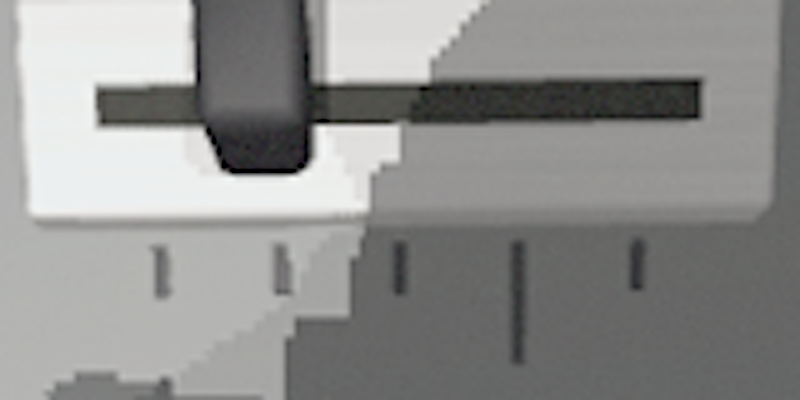

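View pics/c2.png

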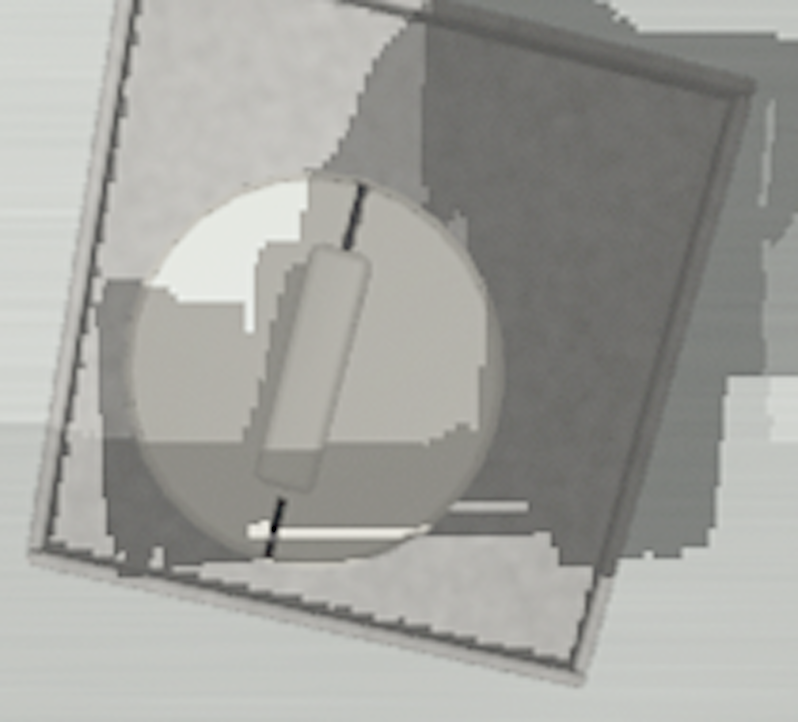

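```bash
python3 - <<'E'
from h import *
o3=np.load('o3.npy',allow_pickle=True).item();o2=np.load('o2.npy',allow_pickle=True).item()
def B(o,u0,v0,s,c,z):
    return back('wrist',((c[0]+.5)/s-.5+u0,(c[1]+.5)/s-.5+v0),z,o)[:2]
g=lambda c:B(o3,170,80,4.4,c,.11)
a,b=g((403,57)),g((406,656));print('rib',a,b,(a+b)/2,np.degrees(np.arctan2(*(b-a)[::-1])),np.linalg.norm(b-a))
for p,q in [((606,133),(221,597)),((705,319),(111,430))]:
    a,b=g(p),g(q);print((a+b)/2,np.degrees(np.arctan2(*(b-a)[::-1])),np.linalg.norm(b-a))
print('rim',g((84,353))[1],g((728,353))[1],(g((84,353))[1]+g((728,353))[1])/2,g((405,33))[0],g((405,673))[0],(g((405,33))[0]+g((405,673))[0])/2)
for z in(.04,.044):
  m=np.array([B(o3,180,0,5,c,z) for c in [(161,271),(282,270),(400,268),(518,268),(637,265)]]);print('marks',z,m.round(4).tolist())
  e=np.array([B(o3,180,0,5,c,z) for c in [(98,105),(703,98),(232,172),(305,172),(222,155),(310,155)]]);print(e.round(4).tolist())
l=lambda c,z:B(o2,170,0,3.8,c,z)
a,b=l((362,184),.029),l((269,556),.029);print('lidptr',a,b,(a+b)/2,np.degrees(np.arctan2(*(b-a)[::-1])),np.linalg.norm(b-a))
q=[l(c,.073) for c in [(318,246),(371,262),(312,493),(256,475)]]
print('bar',np.mean(q,0),[np.degrees(np.arctan2(*(d)[::-1])) for d in (q[3]-q[0],q[2]-q[1])],[np.linalg.norm(d) for d in(q[3]-q[0],q[2]-q[1],q[1]-q[0])])
print('cap',(l((131,366),.027)+l((504,366),.027))/2,(l((317,176),.027)+l((317,562),.027))/2)
# fixed cams
print('top rim',back('top',(160+(234+.5)/6-.5,140+(213+.5)/6-.5),.11),'scene rim',back('scene',(265+347.5/7-.5,155+305.5/7-.5),.11))
print('slider top: top',back('top',(160+294/6-.5,140+455/6-.5),.084),'scene',back('scene',(265+240/7-.5,155+85/7-.5),.084))
E
```

```text
rib [0.58057739 0.19344521] [0.70281228 0.19508691] [0.64169483 0.19426606] 0.7694747171172998 0.12224591039256988
[0.64204759 0.19440038] -39.02444288216121 0.12247566696923014
[0.64206332 0.19437426] -79.09644425881912 0.12246654270512024
rim 0.12952894040416013 0.2595943749930198 0.19456165769858996 0.5762151155396902 0.7067058989625077 0.6414605072510989
marks 0.04 [[0.5391, 0.1438], [0.5388, 0.1686], [0.5383, 0.1928], [0.5382, 0.2169], [0.5376, 0.2413]]
[[0.5085, 0.1322], [0.5066, 0.2531], [0.5206, 0.1587], [0.5205, 0.1734], [0.5174, 0.1568], [0.5174, 0.1745]]
marks 0.044 [[0.5398, 0.1443], [0.5395, 0.1688], [0.539, 0.1927], [0.5389, 0.2166], [0.5382, 0.2407]]
[[0.5095, 0.1328], [0.5077, 0.2524], [0.5214, 0.159], [0.5214, 0.1736], [0.5183, 0.1571], [0.5183, 0.1746]]
lidptr [ 0.53467631 -0.19132552] [ 0.63676574 -0.21790985] [ 0.58572103 -0.20461768] -14.595806914640699 0.10549397117991642
bar [ 0.58605739 -0.20420979] [np.float64(-16.100572738265868), np.float64(-14.580108905881946)] [np.float64(0.05702026071001675), np.float64(0.05749899112528694), np.float64(0.013494406873728325)]
cap [ 0.58259816 -0.20353902] [ 0.58552141 -0.20369757]
top rim [0.64035987 0.19234924 0.11      ] scene rim [0.64764539 0.19304604 0.11      ]
slider top: top [0.51273389 0.16299106 0.084     ] scene [0.5046967  0.16494236 0.084     ]
```

>>> carry_out(linear=[[-0.4,-2,0],[-1,-5,0],[-1.5,-8,0],[-2,-11.5,0],[-2.3,-14.5,0],[-2.35,-15.7,1],[-2.35,-15.7,4],[-2.35,-15.7,7],[-2.35,-15.7,10],[-2.35,-15.7,12],[-2.35,-15.7,12],[-2.35,-15.7,12]], twist=[0,0,0,-0.3,-0.7,-0.7,-0.7,-0.7,-0.7,-0.7,-0.7,-0.7])

```text
clock: 4.55
tool_pos: [0.5082, 0.1635, 0.2852]
orientation: [-179.9, -0.0, 90.8]
force: [0.7, 0.8, 1.0]
opening: 0.0874
```

```bash
python3 - <<'E'
from h import *
o=ctrl.get_obs();print(o['tool_pos'],o['orientation'],o['joint_pos'])
cv2.imwrite("pics/w4.png",ctrl.snapshot("wrist"))
im=ctrl.snapshot("scene");cv2.imwrite("pics/s4.png",im)
crop('pics/s4.png','pics/s4c.png',265,100,365,245,5)
E
```

```text
[0.50815835 0.1634543  0.28515396] [-1.79875590e+02 -4.42755832e-02  9.07860329e+01] [  38.84394909   13.78865861  -26.14667088   -0.14533786  -50.13542655
 -127.96464123]
```

View pics/w4.png

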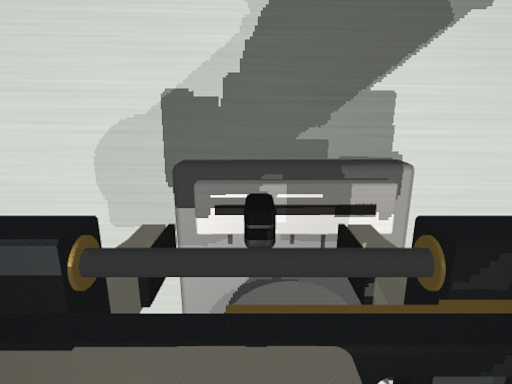

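View pics/s4c.png

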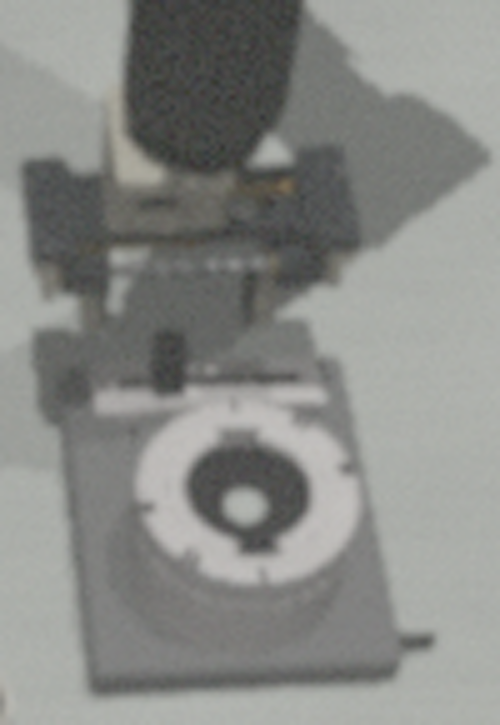

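>>> carry_out(linear=[[0.1,0,1.5],[0.1,0,3.5],[0.1,0,5],[0.1,0,5.6],[0.1,0,5.6],[0.1,0,5.6]], twist=[0,0,0,0,0,0])

```text
clock: 5.15
tool_pos: [0.5095, 0.1658, 0.2321]
orientation: [179.9, -0.2, 90.8]
force: [0.0, 0.4, 0.4]
opening: 0.0876
```

>>> carry_out(linear=[[0,0,0],[0,0,0],[0,0,0],[0,0,0],[0,0,0],[0,0,0],[0,0,0],[0,0,0],[0,0,0]], twist=[0,0,0,0,0,0,0,0,0], fingers=-1)

```text
clock: 5.9
tool_pos: [0.5095, 0.1657, 0.2321]
orientation: [179.9, -0.2, 90.8]
force: [0.4, 0.2, 0.2]
opening: 0.0329
```

>>> carry_out(linear=[[0,0,0],[0,0,0],[0,0,0],[0,0,0]], twist=[0,0,0,0])

```text
clock: 6.23
tool_pos: [0.5094, 0.1657, 0.232]
orientation: [179.9, -0.2, 90.8]
force: [-0.1, -0.6, 0.6]
opening: 0.0197
```

>>> carry_out(linear=[[0.4,0,0],[1.2,0,0],[2.2,0,0],[3.2,0,0],[4.2,0,0],[4.9,0,0],[5.15,0,0],[5.15,0,0],[5.15,0,0],[5.15,0,0]], twist=[0,0,0,0,0,0,0,0,0,0])

```text
clock: 7.07
tool_pos: [0.5086, 0.2174, 0.2321]
orientation: [179.9, -0.2, 90.8]
force: [0.5, 0.5, -4.6]
opening: 0.0198
```

```bash
python3 - <<'E'
from h import *
o=ctrl.get_obs();print(o['tool_pos'],o['orientation'],o['opening'],o['force'])
cv2.imwrite("pics/w5.png",ctrl.snapshot("wrist"))
crop('pics/w5.png','pics/w5c.png',150,130,410,330,3)
E
```

```text
[0.50860099 0.21735888 0.23206881] [179.86684553  -0.22643807  90.84159885] 0.01977036079476997 [ 0.48750028  0.52329519 -4.62425282]
```

View pics/w5c.png

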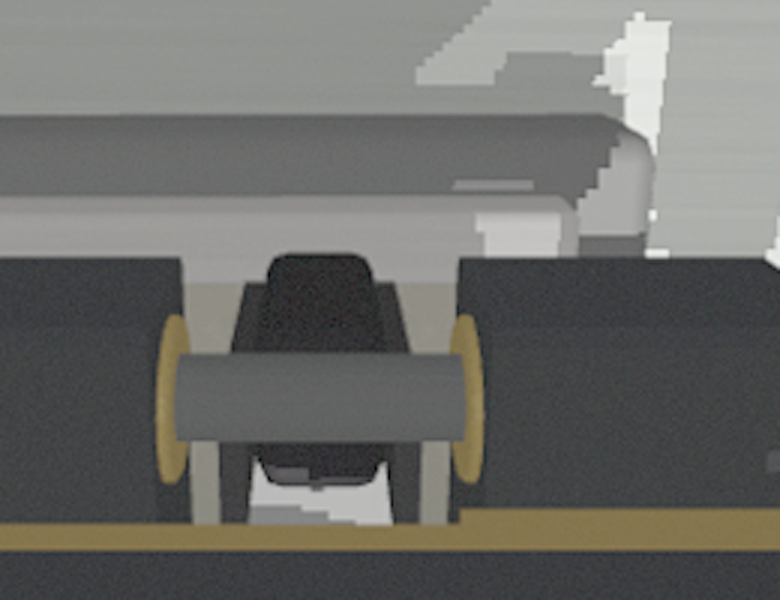

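>>> carry_out(linear=[[0,0,0],[0,0,0],[0,0,0],[0,0,0],[0,0,0],[0,0,-1],[0,0,-3],[0,0,-6],[0,0,-9.5],[0,0,-13],[0,0,-16],[0,0,-17.5]], twist=[0,0,0,0,0,0,0,0,0,0,0,0], fingers=1)

```text
clock: 8.12
tool_pos: [0.5086, 0.2165, 0.4126]
orientation: [179.6, -0.4, 90.9]
force: [0.4, 0.3, 0.3]
opening: 0.087
```

>>> carry_out(linear=[[0,2,0],[-1,5,0],[-2,8,0],[-2.5,10.5,0],[-2.5,12,0],[-2.5,12,0],[-2.5,12,0]], twist=[0,0,0,0,0,0,0])

```text
clock: 8.7
tool_pos: [0.6293, 0.1928, 0.4132]
orientation: [179.6, -0.4, 90.8]
force: [0.0, -0.2, -0.2]
opening: 0.0876
```

```bash
python3 - <<'E'
from h import *
o=ctrl.get_obs();print(o['tool_pos'],o['orientation'],o['opening'],o['force'])
np.save('o6.npy',o,allow_pickle=True)
cv2.imwrite("pics/w6.png",ctrl.snapshot("wrist"))
crop('pics/w6.png','pics/w6c.png',150,0,380,130,3.4)
E
```

```text
[0.62932288 0.19283256 0.4132409 ] [179.60216261  -0.38225076  90.79310166] 0.08761202486068836 [ 0.01365524 -0.23413925 -0.16564946]
```

View pics/w6c.png

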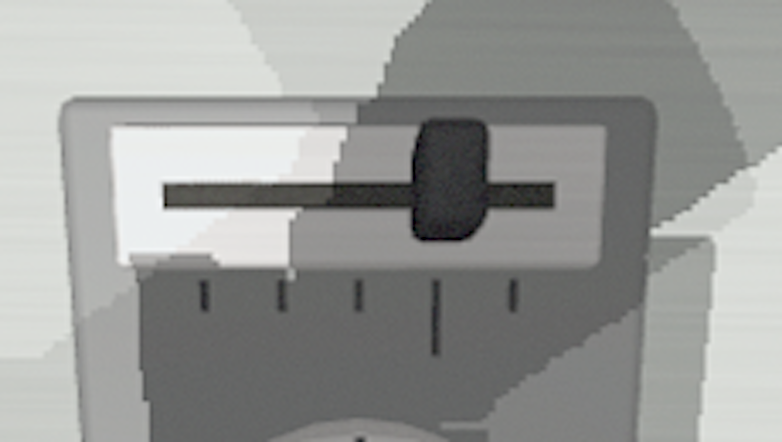

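```bash
python3 - <<'E'
from h import *
o=np.load('o6.npy',allow_pickle=True).item()
s=3.4
px=lambda P:(proj('wrist',P,o)-[150,0]+.5)*s-.5
b=lambda c,z:back('wrist',((c[0]+.5)/s-.5+150,(c[1]+.5)/s-.5),z,o)[:2].round(4)
for z in(.036,.04,.044): print(z,[b(c,z) for c in[(204,295),(282,295),(358,295),(436,295),(513,295)]])
print('slot',b((164,196),.044),b((554,195),.044))
print('top edges',b((416,160),.084),b((488,160),.084),'rear',b((453,119),.084),'front base',b((450,240),.044))
for v in(.075,.079):
  c=np.array([.508,.1925]); ya=np.array([-.0157,1]);xa=np.array([1,.0157])
  C=c+ya*(v-.05)
  print(v,[(i,j,z,px([*(C+xa*i*.014+ya*j*.01),z]).round()) for z in(.084,.044) for i in(-1,1) for j in(-1,1)])
E
python3 -c "
from h import *
crop('pics/w6.png','pics/w6d.png',255,25,325,110,8)"
```

```text
0.036 [array([0.5378, 0.1434]), array([0.5374, 0.1683]), array([0.5371, 0.1926]), array([0.5367, 0.2175]), array([0.5364, 0.2421])]
0.04 [array([0.538, 0.144]), array([0.5377, 0.1686]), array([0.5373, 0.1926]), array([0.537 , 0.2172]), array([0.5366, 0.2415])]
0.044 [array([0.5383, 0.1445]), array([0.5379, 0.1688]), array([0.5376, 0.1925]), array([0.5372, 0.2169]), array([0.5369, 0.241 ])]
slot [0.5098 0.1331] [0.5078 0.252 ]
top edges [0.5056 0.2075] [0.5053 0.2268] rear [0.4955 0.2171] front base [0.5211 0.2207]
0.075 [(-1, -1, 0.084, array([416., 111.])), (-1, 1, 0.084, array([492., 111.])), (1, -1, 0.084, array([415., 225.])), (1, 1, 0.084, array([489., 225.])), (-1, -1, 0.044, array([409., 142.])), (-1, 1, 0.044, array([475., 142.])), (1, -1, 0.044, array([408., 242.])), (1, 1, 0.044, array([473., 242.]))]
0.079 [(-1, -1, 0.084, array([431., 111.])), (-1, 1, 0.084, array([507., 111.])), (1, -1, 0.084, array([430., 225.])), (1, 1, 0.084, array([503., 225.])), (-1, -1, 0.044, array([422., 142.])), (-1, 1, 0.044, array([488., 142.])), (1, -1, 0.044, array([421., 242.])), (1, 1, 0.044, array([486., 242.]))]
```

View pics/w6d.png

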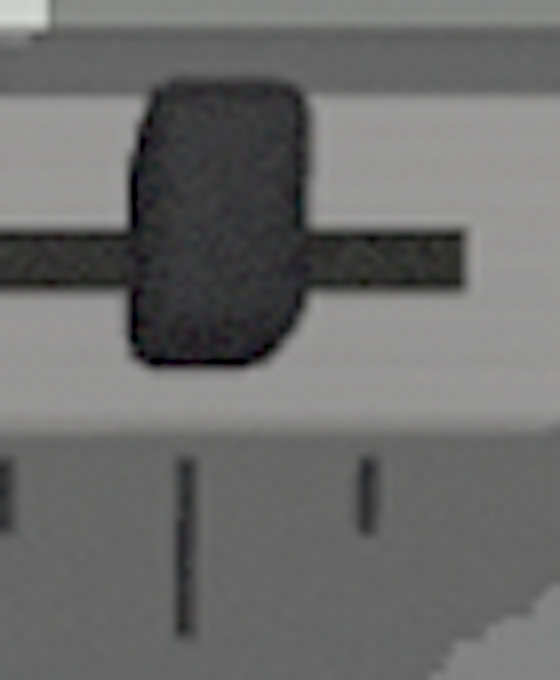

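Slider is at 0.075 ±1 mm (model corners 408/489 against 412/489 seen). Now to the lid, turning the wrist so the final twist stays far from the j6 limit.

>>> carry_out(linear=[[-1,-0.4,0],[-4,-1.4,0],[-7.5,-2.7,0],[-11,-4,0],[-14.5,-5.2,0],[-18,-6.5,0],[-21.5,-7.8,0],[-25,-9,0],[-28.5,-10.3,0],[-32,-11.6,0],[-35,-12.6,0],[-37,-13.3,0]], twist=[-5,-12,-19,-26,-33,-40,-47,-54,-61,-68,-75,-82])

```text
clock: 9.75
tool_pos: [0.499, -0.1805, 0.411]
orientation: [179.6, 0.4, 173.1]
force: [-0.1, 0.4, 0.4]
opening: 0.0879
```

>>> carry_out(linear=[[0,0,0],[0,0,0],[0,0,0],[0,0,0],[0,0,0],[0,0,0],[0,0,0],[0,0,0],[0,0,0],[0,0,0],[0,0,0],[0,0,0]], twist=[-7,-14,-21,-28,-35,-42,-49,-56,-63,-70,-77,-82.5])

```text
clock: 10.75
tool_pos: [0.4981, -0.1798, 0.4118]
orientation: [-179.6, 0.5, -104.0]
force: [0.7, 0.5, 1.0]
opening: 0.0877
```

```bash
python3 - <<'E'
from h import *
o=ctrl.get_obs();print(o['tool_pos'],o['orientation'],o['joint_pos'],o['qvel'])
E
```

```text
[ 0.49805147 -0.17983089  0.41178216] [-179.58508488    0.51548396 -103.95186213] [  1.22503203   6.40445148 -16.92970424  -0.42523389 -66.13101948
  74.9914945 ] [ 2.14026744e-03 -6.43020036e-02  1.56743218e-02 -7.04844560e-02
 -1.33766090e-01  6.33592781e+01]
```

>>> carry_out(linear=[[0,0,0],[0,0,0],[0,0,0],[0,0,0]], twist=[0.9,0.9,0.9,0.9])

```text
clock: 11.08
tool_pos: [0.4978, -0.1796, 0.4121]
orientation: [-179.6, 0.5, -105.0]
force: [-0.2, 0.2, 0.2]
opening: 0.0878
```

```bash
python3 - <<'E'
from h import *
o=ctrl.get_obs();print(o['tool_pos'],o['orientation'])
np.save('o7.npy',o,allow_pickle=True)
cv2.imwrite("pics/w7.png",ctrl.snapshot("wrist"))
print(proj('wrist',[.5859,-.2044,.073],o))
crop('pics/w7.png','pics/w7c.png',190,30,350,190,4.8)
E
```

```text
[ 0.49779852 -0.17963657  0.41210506] [-179.567106      0.53115018 -104.96239005]
[260.07644395  87.67367683]
```

View pics/w7.png

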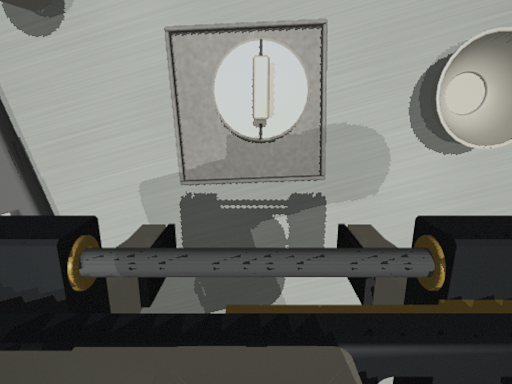

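View pics/w7c.png

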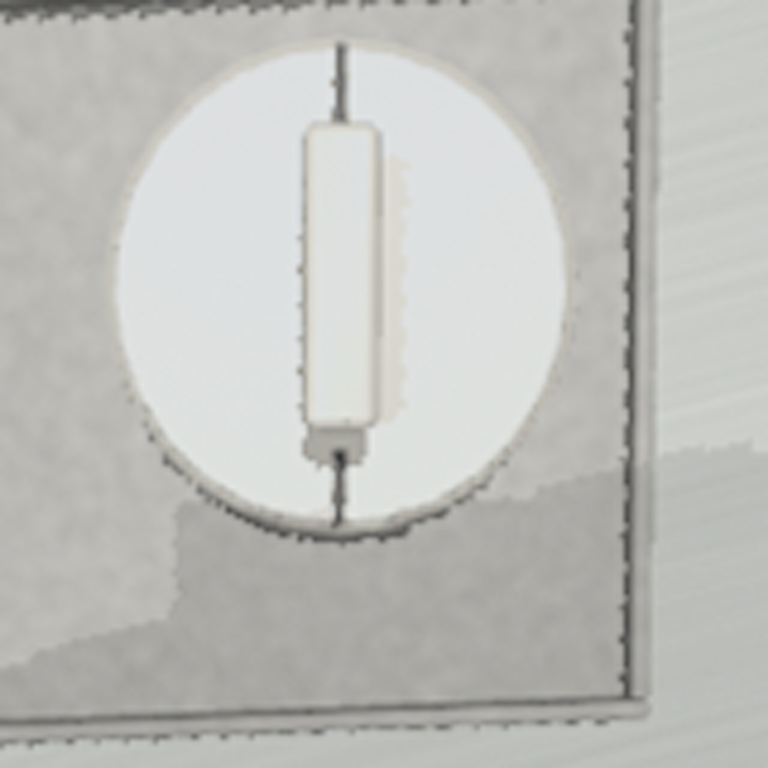

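```bash
python3 - <<'E'
from h import *
o=np.load('o7.npy',allow_pickle=True).item();s=4.8
b=lambda c,z:back('wrist',((c[0]+.5)/s-.5+190,(c[1]+.5)/s-.5+30),z,o)[:2]
an=lambda d:np.degrees(np.arctan2(d[1],d[0]))
p,q=b((341,43),.029),b((338,525),.029);print((p+q)/2,an(p-q),np.linalg.norm(p-q))
Q=[b(c,.073) for c in[(305,123),(382,123),(380,426),(303,426)]]
print(np.mean(Q,0),an(Q[0]-Q[3]),an(Q[1]-Q[2]),np.linalg.norm(Q[0]-Q[3]),np.linalg.norm(Q[0]-Q[1]))
print((b((115,287),.029)+b((568,287),.029))/2)
Rm=R.from_euler('xyz',o['orientation'],degrees=True).as_matrix()
L=np.array([.5855,-.2040,.053])
g=L-Rm[:,2]*.1593
print('tcp goal',g,'shift cm',Rm.T@(g-o['tool_pos'])*100)
E
```

```text
[ 0.58588762 -0.20478402] -15.132790817318655 0.10610466864283835
[ 0.58579401 -0.2052537 ] -15.493929173341208 -14.761296357753242 0.058421978825667055 0.01525598101296341
[ 0.58709859 -0.20551805]
tcp goal [ 0.58395598 -0.20511589  0.21228861] shift cm [ 0.42231306 -8.83026956 20.04587629]
```

>>> carry_out(linear=[[0.1,-1.5,0],[0.2,-4.5,0],[0.4,-7.5,0],[0.48,-8.9,1],[0.48,-8.9,4],[0.48,-8.9,8],[0.48,-8.9,12],[0.48,-8.9,14],[0.48,-8.9,14],[0.48,-8.9,14]], twist=[0,0,0,0,0,0,0,0,0,0])

```text
clock: 11.97
tool_pos: [0.584, -0.2064, 0.272]
orientation: [-179.7, 0.5, -105.0]
force: [-0.6, -0.7, 1.5]
opening: 0.0879
```

```bash
python3 - <<'E'
from h import *
o=ctrl.get_obs();print(o['tool_pos'],o['orientation'])
Rm=R.from_euler('xyz',o['orientation'],degrees=True).as_matrix()
L=np.array([.586,-.2047,.054]); g=L-Rm[:,2]*.1593
print('shift cm',Rm.T@(g-o['tool_pos'])*100)
np.save('o8.npy',o,allow_pickle=True)
cv2.imwrite("pics/w8.png",ctrl.snapshot("wrist"))
E
```

```text
[ 0.58401032 -0.2064106   0.27196787] [-179.71330239    0.47419704 -104.97067712]
shift cm [-0.03624988 -0.03895189  5.8683018 ]
```

View pics/w8.png

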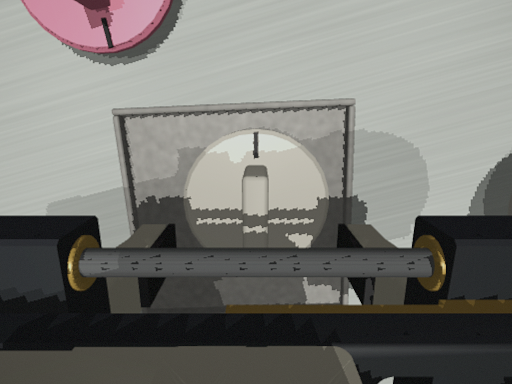

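The bar (col 255) is centred between the fingers and the pointer is vertical. Descending.

>>> carry_out(linear=[[0,0,1],[0,0,3],[0,0,5],[0,0,5.9],[0,0,5.9],[0,0,5.9]], twist=[0,0,0,0,0,0])

```text
clock: 12.52
tool_pos: [0.5857, -0.2062, 0.2155]
orientation: [-179.5, 0.5, -104.9]
force: [0.2, -0.2, 0.3]
opening: 0.0876
```

>>> carry_out(linear=[[0,0,0],[0,0,0],[0,0,0],[0,0,0],[0,0,0],[0,0,0],[0,0,0],[0,0,0],[0,0,0],[0,0,0],[0,0,0],[0,0,0]], twist=[0,0,0,0,0,0,0,0,0,0,0,0], fingers=-1)

```text
clock: 13.52
tool_pos: [0.5857, -0.2062, 0.2155]
orientation: [-179.5, 0.5, -104.9]
force: [-0.1, -0.1, 0.1]
opening: 0.0157
```

>>> carry_out(linear=[[0,0,0],[0,0,0],[0,0,0]], twist=[0,0,0])

```text
clock: 13.77
tool_pos: [0.5857, -0.2061, 0.2155]
orientation: [-179.5, 0.5, -104.9]
force: [-0.7, 0.3, 0.0]
opening: 0.016
```

```bash
cat >> h.py <<'E'
def T(o):
    M=np.eye(4);M[:3,:3]=R.from_euler('xyz',o['orientation'],degrees=True).as_matrix();M[:3,3]=o['tool_pos'];return M
E
python3 - <<'E'
from h import *
o=ctrl.get_obs();np.save('o9.npy',o,allow_pickle=True);M=T(o)
print('lid grip in tool', (np.linalg.inv(M)@[.586,-.2047,.053,1])[:3])
bar=R.from_euler('z',-15.1,degrees=True).as_matrix()
print('lid rot rel tool', R.from_matrix(M[:3,:3].T@bar).as_euler('xyz',degrees=True), o['orientation'])
E
```

```text
lid grip in tool [-8.01644923e-05  1.58411786e-03  1.62492892e-01]
lid rot rel tool [179.50931526  -0.51490756 -89.82699754] [-179.4836132     0.48912779 -104.92699822]
```

>>> carry_out(linear=[[0,0,-0.5],[0,0,-1.5],[0,0,-3.5],[0,0,-6],[0,0,-9],[0,0,-12],[0,0,-14],[0,0,-15],[0,0,-15],[0,0,-15]], twist=[0,0,0,0,0,0,0,0,0,0])

```text
clock: 14.6
tool_pos: [0.5837, -0.2069, 0.3653]
orientation: [-179.5, 0.5, -104.9]
force: [-0.8, 0.0, -2.5]
opening: 0.0156
```

```bash
python3 - <<'E'
from h import *
o=ctrl.get_obs();print(o['tool_pos'],o['orientation'],o['opening'],o['force'])
np.save('o10.npy',o,allow_pickle=True)
cv2.imwrite("pics/w10.png",ctrl.snapshot("wrist"))
E
```

```text
[ 0.58372215 -0.20694434  0.36531763] [-179.47320917    0.52673572 -104.94494801] 0.015562198778143195 [-0.8319861   0.00588508 -2.53843526]
```

View pics/w10.png

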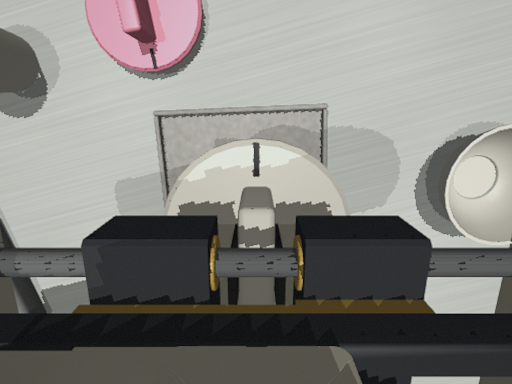

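```bash
python3 - <<'E'
from h import *
o=np.load('o10.npy',allow_pickle=True).item()
crop('pics/w10.png','pics/w10c.png',155,130,355,250,4)
K,_,_=cam('top');p=ctrl.camera_params('wrist');Tc=np.linalg.inv(p['T_tool_cam'])
K,_,_=cam('wrist',o)
def pt(P):
    c=K@(Tc@[*P,1])[:3];return ((c[:2]/c[2]-[155,130]+.5)*4-.5).round(1)
g=np.array([-.0001,.0016,.1625])
for dy in(-.053,-.055,-.030):print('cap',dy,pt(g+[0,dy,.024]))
for dx in(-.055,.055):print('capside',pt(g+[dx,0,.024]))
for dx in(-.008,.008):print('bar top',pt(g+[dx,-.03,-.02]),'bar foot',pt(g+[dx,-.03,.024]))
a=np.radians(np.arange(200,345,20));
for t in a: print(pt(g+[.055*np.cos(t),.055*np.sin(t),.024]))
E
```

```text
cap -0.053 [400.8  49.4]
cap -0.055 [400.8  34.1]
cap -0.03 [401.  218.4]
capside [ 17.7 421.9]
capside [784.7 422.2]
bar top [321.5 316.1] bar foot [342.7 218.4]
bar top [476.6 316.2] bar foot [459.3 218.4]
[ 30.8 296.3]
[ 91.6 180. ]
[195.1  89.8]
[328.7  40.5]
[473.   40.5]
[606.7  90. ]
[710.4 180.2]
[771.5 296.6]
```

View pics/w10c.png

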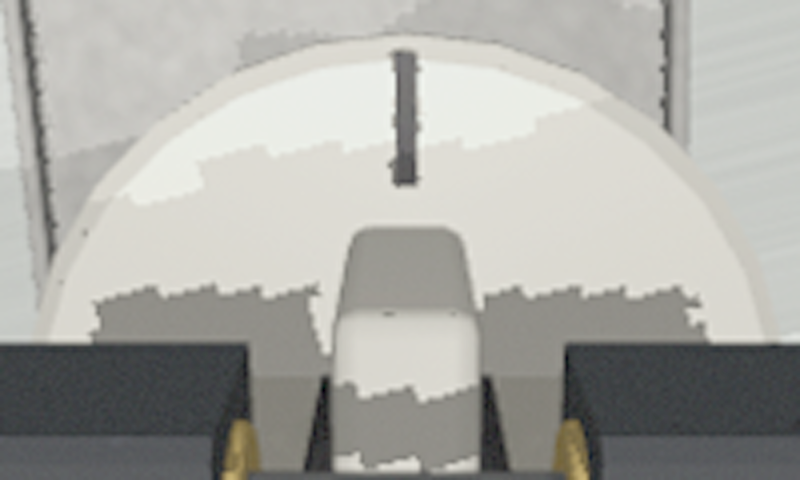

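```bash
cat >> h.py <<'E'
def plan(o,yaw,P,g=(.0003,.0018,.1623)):
    """shift (cm, tool axes) and twist so lid grip point g is at P with tool yaw"""
    M=T(o);tw=-((yaw-o['orientation'][2]+180)%360-180)
    R2=M[:3,:3]@R.from_euler('z',tw,degrees=True).as_matrix()
    t=np.array(P)-R2@np.array(g)
    return (M[:3,:3].T@(t-o['tool_pos'])*100).round(2),round(tw,2)
E
python3 - <<'E'
from h import *
print(plan(ctrl.get_obs(),-88.95,[.6419,.1943,.2]))
E
```

```text
(array([-40.2 ,   4.67,   0.51]), np.float64(-16.0))
```

>>> carry_out(linear=[[-1,0.1,0],[-4,0.4,0],[-8,0.9,0],[-12,1.4,0.1],[-16,1.8,0.2],[-20,2.3,0.2],[-24,2.8,0.3],[-28,3.2,0.3],[-32,3.7,0.4],[-36,4.2,0.4],[-39,4.5,0.5],[-40.2,4.67,0.5]], twist=[-1,-2,-4,-5,-6,-8,-10,-12,-13,-14,-15,-16])

```text
clock: 15.65
tool_pos: [0.6419, 0.1981, 0.3596]
orientation: [-179.6, 0.3, -88.7]
force: [0.3, -0.4, -1.6]
opening: 0.0158
```

```bash
python3 - <<'E'
from h import *
print(plan(ctrl.get_obs(),-88.95,[.6419,.1943,.166]))
E
```

```text
(array([ 0.45, -0.04,  3.13]), np.float64(0.26))
```

>>> carry_out(linear=[[0.3,0,0.5],[0.45,0,1.3],[0.45,0,2],[0.45,0,2.3],[0.45,0,2.3],[0.45,0,2.3]], twist=[0.2,0.2,0.2,0.2,0.2,0.2])

```text
clock: 16.15
tool_pos: [0.6423, 0.1926, 0.3365]
orientation: [-179.6, 0.3, -89.0]
force: [-0.2, -0.4, -1.1]
opening: 0.0158
```

```bash
python3 - <<'E'
from h import *
o=ctrl.get_obs();print(o['tool_pos'],o['orientation'],o['force'],o['moment'])
print(plan(o,-88.95,[.6419,.1943,.142]))
np.save('o11.npy',o,allow_pickle=True)
cv2.imwrite("pics/w11.png",ctrl.snapshot("wrist"))
cv2.imwrite("pics/s11.png",ctrl.snapshot("scene"));cv2.imwrite("pics/t11.png",ctrl.snapshot("top"))
crop('pics/s11.png','pics/s11c.png',265,130,365,245,6)
E
```

```text
[0.642271   0.19261458 0.33646123] [-179.64669429    0.28511046  -88.9653921 ] [-0.23486097 -0.36940095 -1.05231334] [-0.15517551  0.15614673 -0.00628584]
(array([-0.1 , -0.03,  3.22]), np.float64(-0.02))
```

View pics/w11.png

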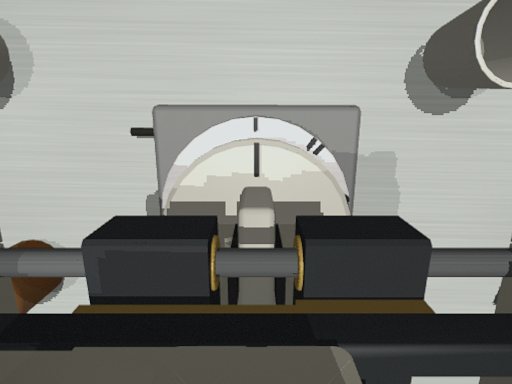

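View pics/s11c.png

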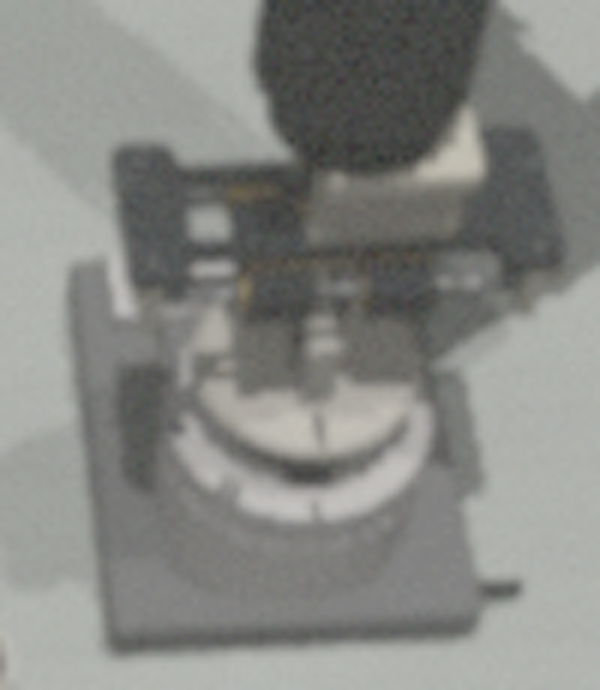

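The lid pointer (256,160) lines up with the rim's single rib (256,125). I'll check the offset numerically.

```bash
python3 - <<'E'
from h import *
o=np.load('o11.npy',allow_pickle=True).item()
crop('pics/w11.png','pics/w11c.png',155,100,355,240,4)
px=lambda P:((proj('wrist',P,o)-[155,100]+.5)*4-.5).round(1)
m=np.array([.6419,.1943])
for a,r in[(0,.0611),(0,.066),(40,.0612),(80,.0612),(-20,.066),(-40,.066)]:
    t=np.radians(.9-a);print('mouth',a,r,px([m[0]+r*np.cos(t),m[1]+r*np.sin(t),.11]))
G=(T(o)@[.0003,.0018,.1623,1])[:3];print(G)
for a in(0,40,-40):
    t=np.radians(.9-a);print('cap',a,px([G[0]+.055*np.cos(t),G[1]+.055*np.sin(t),G[2]-.024]))
E
```

```text
mouth 0 0.0611 [401.8  94.7]
mouth 0 0.066 [401.8  63.6]
mouth 40 0.0612 [640.3 183.7]
mouth 80 0.0612 [751.6 396.1]
mouth -20 0.066 [262.5  88.5]
mouth -40 0.066 [143.6 159.6]
[0.64146279 0.19310773 0.17415373]
cap 0 [407.9 155.7]
cap 40 [670.  253.2]
cap -40 [145.7 251.4]
```

View pics/w11c.png

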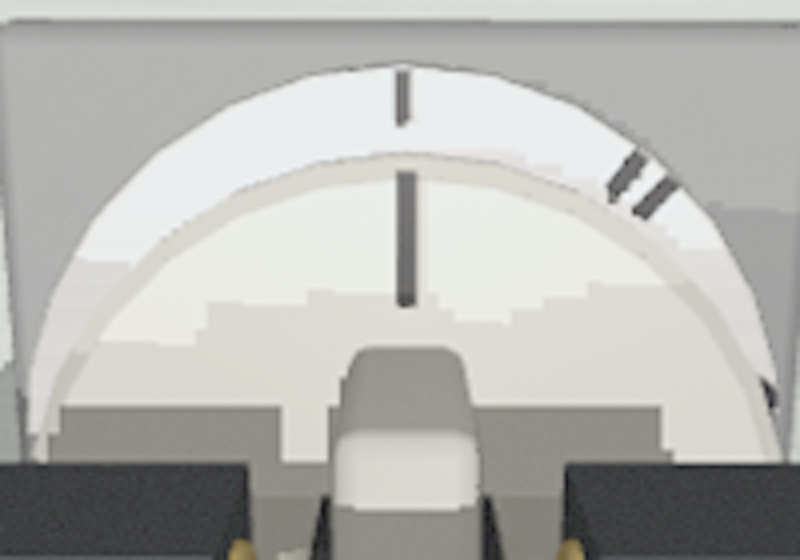

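>>> carry_out(linear=[[-0.12,0,0],[-0.12,0,0.4],[-0.12,0,0.8],[-0.12,0,1.2],[-0.12,0,1.6],[-0.12,0,2],[-0.12,0,2.3],[-0.12,0,2.3]], twist=[0,0,0,0,0,0,0,0])

```text
clock: 16.97
tool_pos: [0.6423, 0.1945, 0.3132]
orientation: [-179.7, 0.3, -88.9]
force: [-0.3, 0.6, -0.9]
opening: 0.0154
```

```bash
python3 - <<'E'
from h import *
o=ctrl.get_obs();print(o['tool_pos'],o['orientation'],o['force'],o['moment'])
print(plan(o,-88.95,[.6419,.1943,.142]))
E
```

```text
[0.64232025 0.19449618 0.31317793] [-179.65426316    0.29378257  -88.93248515] [-0.27271421  0.60171149 -0.88892383] [-0.15098037  0.16521622 -0.00982994]
(array([ 0.08, -0.03,  0.89]), np.float64(0.02))
```

>>> carry_out(linear=[[0.05,0,0.3],[0.05,0,0.6],[0.05,0,0.9],[0.05,0,1.1],[0.05,0,1.1],[0.05,0,1.1]], twist=[0,0,0,0,0,0])

```text
clock: 17.47
tool_pos: [0.6424, 0.1941, 0.3043]
orientation: [-179.6, 0.3, -88.9]
force: [-4.5, -0.2, 10.9]
opening: 0.0158
```

```bash
python3 - <<'E'
from h import *
o=ctrl.get_obs();print(o['tool_pos'],o['orientation'],o['force'],o['moment'])
print(plan(o,-88.95,[.6419,.1943,.142]))
np.save('o12.npy',o,allow_pickle=True)
cv2.imwrite("pics/w12.png",ctrl.snapshot("wrist"))
cv2.imwrite("pics/s12.png",ctrl.snapshot("scene"))
crop('pics/s12.png','pics/s12c.png',265,130,365,245,6)
crop('pics/w12.png','pics/w12c.png',155,100,355,240,4)
E
```

```text
[0.64244912 0.19412767 0.30427241] [-179.55115631    0.29819778  -88.89314476] [-4.47336389 -0.1539927  10.85485726] [-0.54372734  1.8960842  -0.11514251]
(array([ 0.04,  0.  , -0.  ]), np.float64(0.06))
```

View pics/w12c.png

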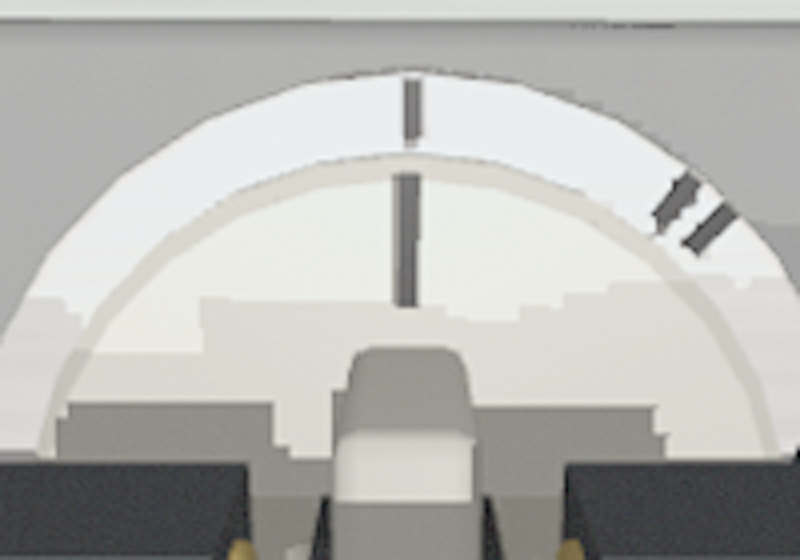

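View pics/s12c.png

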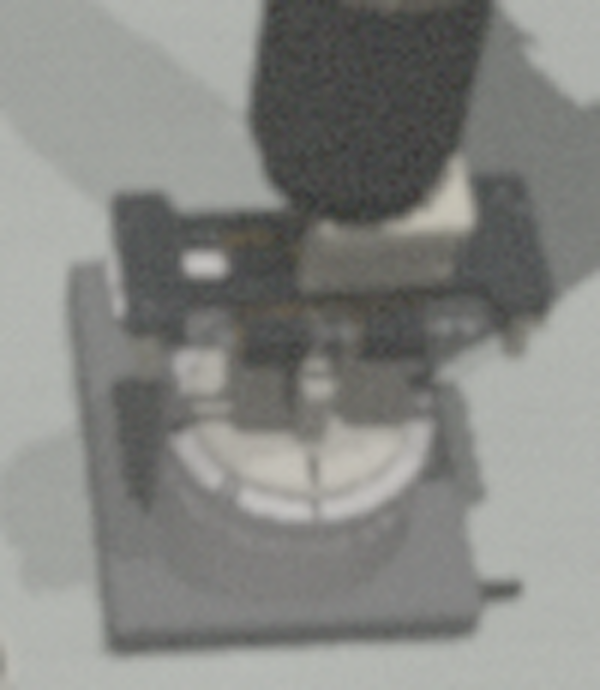

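>>> carry_out(linear=[[0.05,0,0.2],[0.05,0,0.3],[0.05,0,0.3],[0.05,0,0.3]], twist=[0,0,0,0])

```text
clock: 17.9
tool_pos: [0.6425, 0.194, 0.3042]
orientation: [-179.4, 0.3, -88.8]
force: [-7.3, 2.3, 16.0]
opening: 0.0155
```

```bash
python3 - <<'E'
from h import *
o=ctrl.get_obs();print(o['tool_pos'],o['orientation'],o['force'],o['moment'])
print(plan(o,-88.95,[.6419,.1943,.142]))
E
```

```text
[0.64250582 0.19396304 0.30422666] [-179.40751946    0.33261595  -88.83533786] [-7.26100984  2.27007767 16.04086534] [-0.17820808  2.85854466 -0.20980651]
(array([ 0.03,  0.05, -0.01]), np.float64(0.11))
```

Hard stop at the expected height with 16 N, so the lid is seated. Next, plan the twist with centre compensation.

```bash
python3 - <<'E'
from h import *
o=ctrl.get_obs()
for y in(-89,-99,-109,-119,-124,-129): print(plan(o,y,[.6419,.1943,.142]))
E
```

```text
(array([ 0.03,  0.05, -0.01]), np.float64(0.16))
(array([ 0.06,  0.05, -0.01]), np.float64(10.16))
(array([ 0.09,  0.05, -0.01]), np.float64(20.16))
(array([ 0.12,  0.06, -0.01]), np.float64(30.16))
(array([ 0.14,  0.06, -0.01]), np.float64(35.16))
(array([ 0.15,  0.07, -0.01]), np.float64(40.16))
```

>>> carry_out(linear=[[0.03,0.05,0.1],[0.04,0.05,0.1],[0.05,0.05,0.1],[0.06,0.05,0.1],[0.08,0.05,0.1],[0.09,0.05,0.1],[0.1,0.05,0.1],[0.1,0.05,0.1]], twist=[1,4,8,12,16,20,24,24])

```text
clock: 18.57
tool_pos: [0.6428, 0.1929, 0.3046]
orientation: [-179.4, 0.6, -113.0]
force: [0.7, -0.6, 5.9]
opening: 0.016
```

```bash
python3 - <<'E'
from h import *
o=ctrl.get_obs();print(o['tool_pos'],o['orientation'],o['force'],o['moment'])
for y in(-113,-121,-129): print(plan(o,y,[.6419,.1943,.142]))
np.save('o13.npy',o,allow_pickle=True)
cv2.imwrite("pics/w13.png",ctrl.snapshot("wrist"))
crop('pics/w13.png','pics/w13c.png',155,100,355,240,4)
E
```

```text
[0.64284466 0.19288005 0.30457411] [-179.44961607    0.61525368 -112.98187582] [ 0.71635142 -0.55517803  5.91337264] [-0.7329841   0.02674848 -0.01187767]
(array([0.05, 0.12, 0.03]), np.float64(0.02))
(array([0.08, 0.12, 0.03]), np.float64(8.02))
(array([0.1 , 0.12, 0.03]), np.float64(16.02))
```

View pics/w13c.png

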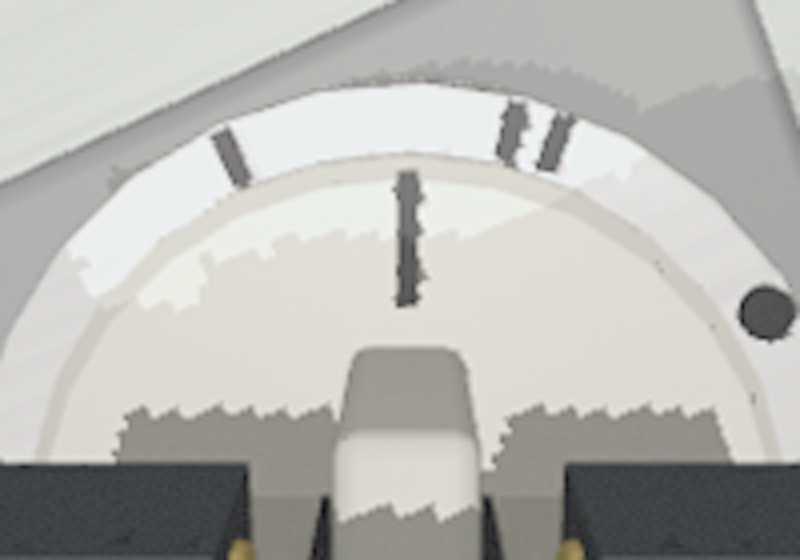

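The lid follows the tool: its pointer stays at col 406, between the one rib (232) and the two ribs (536). 16° remain.

>>> carry_out(linear=[[0.05,0.06,0.1],[0.06,0.06,0.1],[0.07,0.06,0.1],[0.08,0.06,0.1],[0.08,0.06,0.1],[0.08,0.06,0.1],[0.08,0.06,0.1]], twist=[2,5,9,13,16,16,16])

```text
clock: 19.2
tool_pos: [0.6425, 0.1922, 0.3047]
orientation: [-179.5, 0.8, -128.6]
force: [1.7, -1.3, 5.5]
opening: 0.0159
```

```bash
python3 - <<'E'
from h import *
o=ctrl.get_obs();print(o['tool_pos'],o['orientation'],o['force'],o['moment'],o['joint_pos'])
print(plan(o,-129,[.6419,.1943,.142]))
np.save('o14.npy',o,allow_pickle=True)
cv2.imwrite("pics/w14.png",ctrl.snapshot("wrist"))
cv2.imwrite("pics/s14.png",ctrl.snapshot("scene"));cv2.imwrite("pics/t14.png",ctrl.snapshot("top"))
crop('pics/w14.png','pics/w14c.png',155,100,355,240,4)
crop('pics/s14.png','pics/s14c.png',265,130,365,245,6)
E
```

```text
[0.64250618 0.19219753 0.30473743] [-179.54890025    0.80583487 -128.63701831] [ 1.70362027 -1.32626861  5.53417462] [-1.12072399e+00  1.02413048e-03  7.54826138e-02] [ 33.32804588  24.01852291  -7.77674122   0.21326674 -57.299023
  17.91796355]
(array([0.07, 0.13, 0.04]), np.float64(0.36))
```

View pics/w14c.png

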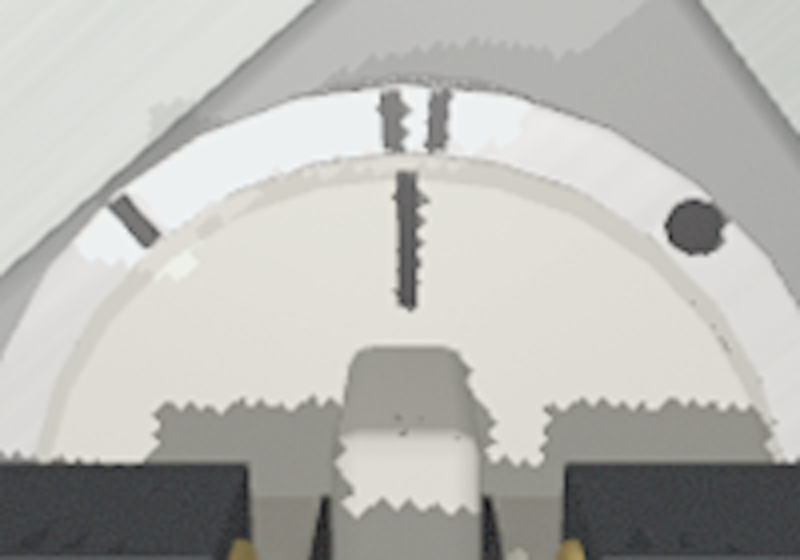

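View pics/s14c.png

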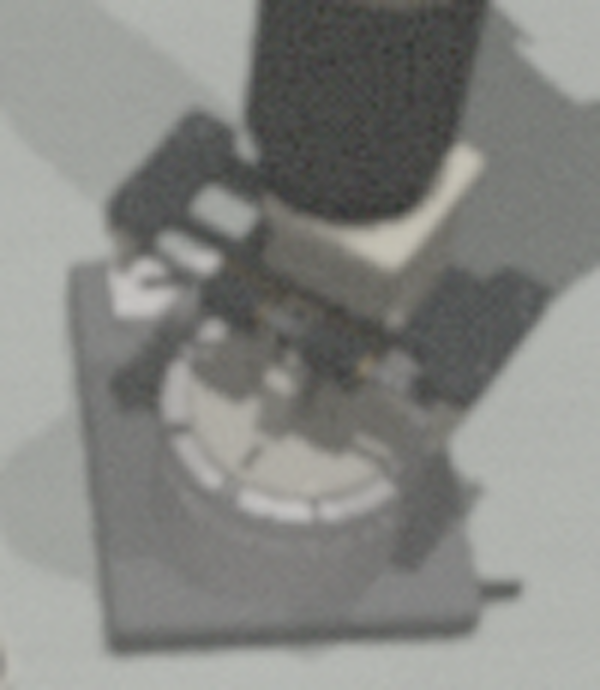

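View pics/s14.png

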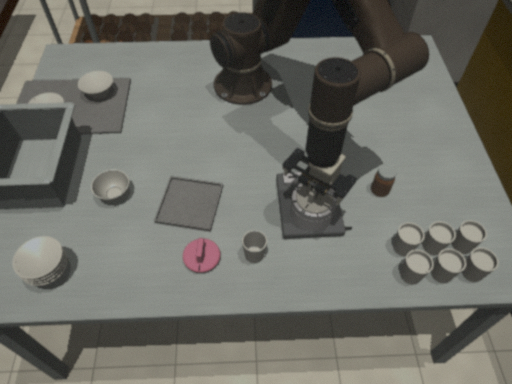

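```bash
python3 - <<'E'
from h import *
o9=np.load('o9.npy',allow_pickle=True).item();
bar=R.from_euler('z',-15.1,degrees=True).as_matrix()
rel=T(o9)[:3,:3].T@bar
for n in('o11','o12','o13','o14'):
    o=np.load(n+'.npy',allow_pickle=True).item(); L=T(o)[:3,:3]@rel
    print(n,'tool z',T(o)[:3,2].round(4),'lid z (deg tilt)',np.degrees(L[:2,2]).round(2),'in lid axes',np.degrees(np.array([0,0,1])@L)[:2].round(2),'grip',(T(o)@[.0003,.0018,.1623,1])[:3].round(4))
E
```

```text
o11 tool z [ 0.0061  0.0051 -1.    ] lid z (deg tilt) [0.16 0.21] in lid axes [-0.16 -0.2 ] grip [0.6415 0.1931 0.1742]
o12 tool z [ 0.0077  0.0054 -1.    ] lid z (deg tilt) [0.06 0.19] in lid axes [-0.07 -0.19] grip [0.6419 0.1947 0.142 ]
o13 tool z [ 0.013   0.0061 -0.9999] lid z (deg tilt) [-0.08 -0.1 ] in lid axes [0.03 0.13] grip [0.6432 0.1943 0.1423]
o14 tool z [ 0.0149  0.0061 -0.9999] lid z (deg tilt) [-0.15 -0.29] in lid axes [-0.07  0.32] grip [0.6433 0.1941 0.1424]
```

>>> carry_out(linear=[[0.03,0.05,0.15],[0.03,0.05,0.2],[0.03,0.05,0.2],[0.03,0.05,0.2],[0.03,0.05,0.2],[0.03,0.05,0.2]], twist=[0.5,0.8,0.8,0.8,0.8,0.8])

```text
clock: 19.85
tool_pos: [0.6424, 0.1921, 0.3046]
orientation: [-179.4, 0.9, -129.2]
force: [-0.7, -1.7, 9.5]
opening: 0.0159
```

```bash
python3 - <<'E'
from h import *
for i in range(2):
    o=ctrl.get_obs();print(o['clock'],o['tool_pos'],o['orientation'],o['force'],o['moment'],o['opening'],(T(o)@[.0003,.0018,.1623,1])[:3].round(4))
    cv2.imwrite("pics/w15.png",ctrl.snapshot("wrist"))
crop('pics/w15.png','pics/w15c.png',155,100,355,240,4)
cv2.imwrite("pics/t15.png",ctrl.snapshot("top"))
crop('pics/t15.png','pics/t15c.png',100,120,280,240,4.4)
E
```

```text
19.85 [0.64241256 0.19214703 0.30461542] [-179.44737801    0.87846269 -129.23002385] [-0.69321574 -1.66824167  9.48058489] [-1.17318384  0.92659089  0.27024655] 0.01588017515177839 [0.6436 0.194  0.1423]
19.9 [0.64240879 0.19215618 0.30460985] [-179.4482213     0.8788971  -129.22960613] [-1.5125467  -1.35709783 10.07920204] [-1.11368853  0.92880888  0.28201885] 0.015568255962417277 [0.6436 0.194  0.1423]
```

View pics/w15c.png

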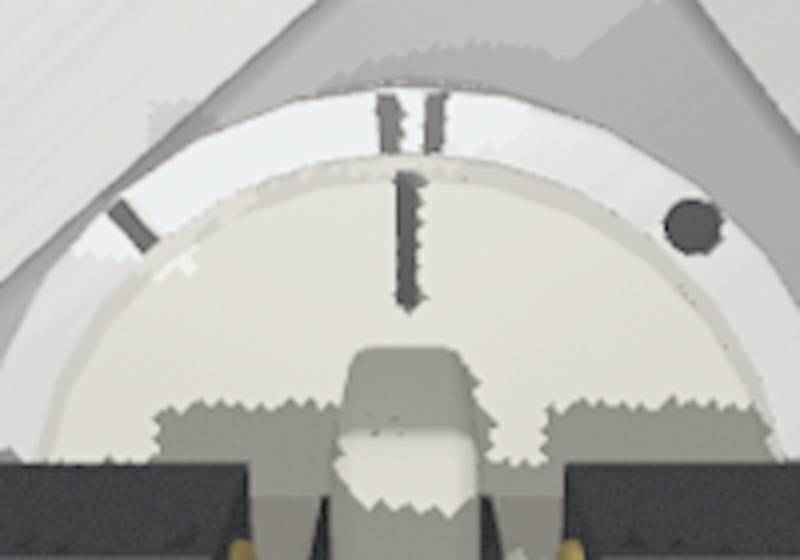

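View pics/t15c.png

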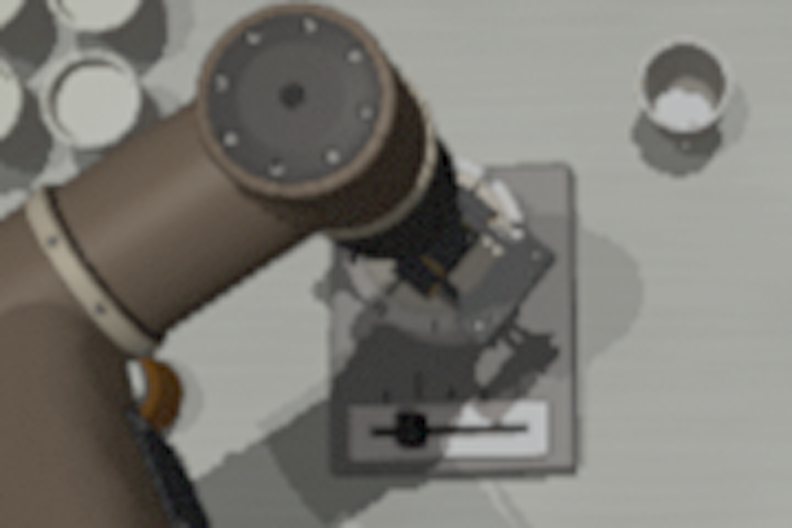

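The pointer (407) sits between the two ribs (388 and 434), force is 10 N down and steady, and the slider is beside the long mark. Handing in.

```bash
python3 - <<'E'
from h import *
print(ctrl.close_job()); o=ctrl.get_obs(); print(o['clock'],o['orientation'],o['force'])
E
```

```text
the job is handed in; nothing more can be done
None
the job is handed in; nothing more can be done
```

I moved the speed slider to the long mark first. Then I took the white lid from the tray, seated it in the grinder's mouth and twisted it clockwise to the two-rib mark. I handed the job in at about 20 s, still gripping the lid.

- **Slider:** it measured about 0.075 m, within 1 mm, in the wrist picture after I let go. It was still beside the long mark in the last top view.
- **Seating:** the lid came to a hard stop at the expected height (16 N push). At hand-in its grip point read 32.3 mm above the rim with a steady push of about 10 N. The estimated tilt was about 0.3° just before the last small adjustment.
- **Twist:** the tool turned about 40.3° and the lid's pointer sits between the two ribs, so it did not slip in the grip. That is well short of the pins at about 53°, so the lock should not have clicked.
- **Disagreements:** the pointer appears about 0.5 mm to one side of the middle of the two ribs. My estimate of the lid's centre is about 1.5 mm off the mouth's centre along x; I put this down to slight tool tilt and play in the fit.
- **Bystanders:** I never touched the bowl, cup, jar or pink lid. They looked unmoved in the scene picture taken after the main twist. I did not measure their positions.

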